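# Square up the front panel of an instrument case

## Task

Pick the checking square up by its orange handle, lower it into the open instrument case and press its two outer edges gently into the corner between the side wall and the white hinged front panel, so that the leaning panel is pushed out square and both edges sit flush without gaps; keep it pressed against both faces for about a second. Then take the square out without disturbing the panel, lay it back gently in the middle of its black mat, and leave the other things where they are.

Things in the scene. Friction and masses are not known exactly. Their poses are not given: they have to be found in the camera images.
- square: Steel checking square: flat L, 14 mm thick, 0.22-0.45 kg, orange handle on top, lying flat. Origin: outer corner (heel) of the L on its underside. Equal legs 120 mm long, 24 mm wide, along +x and +y; outer (checking) edges are the faces y = 0 and x = 0; the first 12 mm at the heel are cut away. Use it this way up, its x axis along the case's x, y along the case's y.
- square_grip (a point): Grip point on the orange handle, at (50, 50, 45) mm in the square's frame. The handle is an upright bar 62 mm long along the diagonal of the square's +x and +y (45 degrees), 16 mm wide, from 12 to 58 mm above the underside of the square. Grip it firmly and low (fingertips about 19 mm above the underside): held weakly or high, it pivots when pressed.
- mat: Black rubber mat fixed to the bench, 200 x 200 x 4 mm; origin at the centre of its underside. Loose bystanders not to be shifted: within 0.3 m around the mat stand a jar (75 mm high, robot side), a solder spool (46 mm high, right), a screwdriver (far right) and a multimeter (far side); a tin, a board (back of the bench) and the capacitor (40 mm high, in the case).
- case: Open-topped grey metal case, fixed; inside 250 mm (x) by 185 mm (y), walls 52 mm high, floor 4 mm thick. Origin: nominal inside corner of side wall and front panel, at bench height; +x runs along the side wall, +y along the (squared) front panel. The floor is clear for x below 175 mm; beyond are a circuit board with parts up to 36 mm high and a capacitor.
- corner (a point): Nominal inside corner on the case's floor (4 mm above the bench), axes as the case. Side wall's inner face is nominally y = 0, the panel's hinge line x = 0, but both sit in slotted holes: each is really up to 4 mm to either side (still parallel), which no pose shows: find them by touch. Both are rigid when pressed.
- panel (a joint): Angle (rad) of the white front panel (172 mm long, 4 mm thick, top 53 mm above the bench) about its upright hinge at the corner; 0 = square to the side wall, positive = free end leans into the case. Starts at 0.08 to 0.19. Stiff hinge: 0.22 N m to move (2 N at the tip of the square's leg), stays where left. Its inner face passes through the hinge line.
- left_wall (a point): Point on the case's floor at the foot of its fixed left wall, at (150, 185, 4) mm in the case's frame, opposite the side wall to be checked. Nothing is done here.
Not all that is in view belongs to the job. What is shaped like the square but red is not meant.

How it is judged:
By the outcome, as a careful person would: the job done as asked, in the order asked, and still so for the second after the job is handed in, with the robot touching nothing.
It also fails if it takes over 61 s, if anything falls off the work surface, if the arm or the gripper's body presses on something with over 40 N, if the wrist force passes 120 N, or if a joint passes its speed limit or range.

## Robot

A 6-joint arm with a two-finger parallel gripper is mounted at the origin on the work surface. World frame = base frame: x ahead of the robot, y to its left, z up, the work surface at z = 0. Lengths are in m, angles in rad, forces in N, time in s.
With the tool pointing down it reaches from about 0.325 to 0.925 m from the base axis. Payload 3.1 kg.
Tool frame: the origin (TCP) lies on the centre line of the jaws, within the pads' length; the fingertips stand 17 mm ahead of it and the grasp point (between the pads) lies 2 mm behind it; z points along the fingers, y is the line along which they close (so a half turn about z gives the same grasp; the last joint's range is limited). The gripper opens to 85 mm and grips with 20 to 120 N. Pads are 22 mm wide; open, the fingers measure 114 mm over their backs; the gripper's body (76 mm by 85 mm) begins 54 mm behind the grasp point. The pads swing forward as they close: fully open they stand 13 mm farther back than shut.
Start: joints at [1.014, 0.217, 1.613, -0, 1.311, -0.112], TCP at [0.269, 0.564, 0.248] pointing down, gripper open.
Joint ranges: [-2.75, 2.75], [-0.78, 2.1], [0.31, 2.55], [-1.13, 4.27], [0.13, 2.63], [-2.58, 2.58]. Speed limits (rad/s): [2.79, 2.79, 3.14, 3.14, 3.14, 3.14].

## Interface

Orientations are given as a unit quaternion [x, y, z, w].
In Python, from plant import ctrl gives the robot as it stands.
- The arm moves only by the tool step_arm, never from a script. Its argument "increments" is a list of rows, each a list of 7 numbers: the turn, a rotation vector about the world's x, y, z each as a share of 30 degrees, from -1 to 1, then the shift along the world's x, y, z each as a share of 30 cm, from -1 to 1, then the finger opening in mm, from 0 to 85.4. In form: [[ax, ay, az, tx, ty, tz, gripper], ...]. A call has 1 to 20 rows; each row shifts and turns the commanded pose from where the row before left it; what a row does not reach is not made up. A row lasts 1/10 s, in which the tool goes at most 50 mm and 8.59 degrees, less where a joint would pass 70% of its speed; a pose out of reach is approached as far as the arm can. A call with a number of a shift or a turn outside -1 to 1 is refused whole. A call with a gripper value outside its range is refused whole. The fingers move at their own pace and stop on an object; the grip force is fixed at half the most. Time passes only in rows, so rows that do not move let the fingers close. It gives the time, the measured TCP pose, the force, the opening and the grip force at its end, in the units of the state.
- ctrl.get_obs(): the state, without advancing time (a new reading comes with each control period).
- ctrl.get_image(name): name is "scene" or "side" or "wrist"; returns the picture (400x640x3 uint8, red, green, blue); there is no depth.
- ctrl.camera_params(name): a dict with "vertical_fov" (degrees; the focal length in pixels is half the picture's height over the tangent of half this angle, whatever the lens; pixels are square), "cx", "cy" (the principal point, pixels), "T" (4x4, takes a point from camera to world coordinates); the wrist camera has in their place "mount" (4x4, takes a point from camera to tool coordinates, whose origin is the TCP and whose axes are the flange's). Camera axes: x right, y down, z forward; pixel columns grow to the right and rows downward; lengths in m; the calibration is good to about 2 mm. The wrist camera is an equidistant fisheye: a pixel r from the principal point sees the ray r / f radians off the axis. A picture is of the moment at which its call begins: read the wrist's pose just before it. camera_params takes no time and is no camera call.
- ctrl.finish_job(): hands the job in; it is judged then, once.
Trained networks look in the newest picture that a camera, given by its name, has taken for a name from the list of things; names that differ only in an ending like _2 or _b are one class to them, and where a whole thing is asked for, a point or a joint stands for the part that bears it (a point fixed in the world has none). Each returns a list of dicts, best first, with "score" (0 to 1); they miss things now and then, are a little off and sometimes report something else, mostly with a low value. They report only what shows in the picture. A call takes as long as a camera call. They do not tell look-alikes from the thing itself.
- ctrl.look_for(query, camera): "location" ([column, row] in pixels, amid what is visible of it).
The state is a dict: "time_s": time; "qpos": joint angles; "joint_vel": joint speeds; "tau": joint torques, N m; "eef_pos": TCP position; "tcp_rot": TCP orientation; "contact_force": force on the tool from outside, world axes, zero at the start; "torque": the same for the moment, N m; "width": finger opening in m; "finger_force": force on a finger pad.
Only numpy, scipy, OpenCV 4.12 (cv2) and the standard library are available. Lean on these libraries where they do the work, as an engineer would, in place of code of your own. Each camera call takes 0.05 s, during which the arm holds its last target. There are 200 camera calls.

## Working session

There is one attempt and no reset: what is moved stays moved. The work goes in short steps, Python scripts to look and compute and a tool call to move; the robot and the scene stay as the last step left them, time stands still between calls to the robot, and variables do not carry over. Pictures are saved under pics/ and viewed, at most 10 in all, crops included, and the job is handed in when it is done.

Besides the shell and the picture viewer there is one more tool, called after ">>>" as name(argument=value, ...) on one line, values as JSON. step_arm: Moves the arm, as the interface text tells. Shift numbers are shares of 30 cm and turn numbers shares of 30 degrees, none past 1 either way. Its arguments: {"type":"object","properties":{"increments":{"type":"array","items":{"type":"array","items":{"type":"number"}}}},"required":["increments"]}

```bash
mkdir -p pics; ls; cat > h.py <<'E'
import numpy as np,cv2
from plant import ctrl
from scipy.spatial.transform import Rotation as R
def ray(cam,uv,obs=None):
    p=ctrl.camera_params(cam); f=200/np.tan(np.radians(p["vertical_fov"])/2)
    d=np.array([uv[0]-p["cx"],uv[1]-p["cy"]],float)
    if cam=="wrist":
        obs=obs or ctrl.get_obs(); r=np.hypot(*d); th=r/f
        v=np.r_[d/max(r,1e-9)*np.sin(th),np.cos(th)]
        T=np.eye(4);T[:3,:3]=R.from_quat(obs["tcp_rot"]).as_matrix();T[:3,3]=obs["eef_pos"];T=T@np.array(p["mount"])
    else: v=np.r_[d/f,1]; T=np.array(p["T"])
    return T[:3,3],T[:3,:3]@v
def at(cam,uv,z,obs=None):
    o,v=ray(cam,uv,obs); return o+v*(z-o[2])/v[2]
def proj(cam,P,obs=None):
    p=ctrl.camera_params(cam); f=200/np.tan(np.radians(p["vertical_fov"])/2)
    if cam=="wrist":
        T=np.eye(4);T[:3,:3]=R.from_quat(obs["tcp_rot"]).as_matrix();T[:3,3]=obs["eef_pos"];T=T@np.array(p["mount"])
    else: T=np.array(p["T"])
    q=T[:3,:3].T@(np.array(P)-T[:3,3])
    if cam=="wrist":
        n=np.hypot(q[0],q[1]); r=f*np.arctan2(n,q[2]); return np.array([p["cx"],p["cy"]])+q[:2]/n*r
    return np.array([p["cx"],p["cy"]])+f*q[:2]/q[2]
def snap(cam,name):
    im=ctrl.get_image(cam); cv2.imwrite(f"pics/{name}.png",im[:,:,::-1]); return im
E
python3 - <<'E'
from h import *
np.set_printoptions(precision=3,suppress=True)
o=ctrl.get_obs(); print(o)
ims=[snap(c,c+"0") for c in("scene","side","wrist")]
for c in("scene","side","wrist"):
    print(c,ctrl.camera_params(c))
    for q in ("square","square_grip","mat","case","corner","panel","left_wall"):
        print(q,[(np.round(r["location"]),round(r["score"],2)) for r in ctrl.look_for(q,c)[:3]])
print(ctrl.get_obs()["time_s"])
E
```

```text
pics
{'time_s': 0.0, 'qpos': array([ 1.014,  0.218,  1.615, -0.   ,  1.311, -0.112]), 'joint_vel': array([ 0.   , -0.001,  0.002, -0.   ,  0.   , -0.   ]), 'tau': array([  0.001, -39.683, -30.386,   0.   ,   0.009,  -0.   ]), 'eef_pos': array([0.268, 0.564, 0.247]), 'tcp_rot': array([ 0.221,  0.975, -0.001, -0.   ]), 'contact_force': array([-0.161, -0.014,  0.097]), 'torque': array([-0.04 , -0.017, -0.037]), 'finger_force': 0.0, 'width': 0.085492991252277}
scene {'vertical_fov': 46.42222015785115, 'cx': 325.34106055410115, 'cy': 198.4185627609097, 'T': array([[-0.497,  0.517, -0.697,  1.402],
       [ 0.867,  0.279, -0.412,  0.36 ],
       [-0.019, -0.809, -0.587,  0.83 ],
       [ 0.   ,  0.   ,  0.   ,  1.   ]])}
square [(array([340., 174.]), 0.84), (array([222., 160.]), 0.82)]
square_grip [(array([340., 177.]), 0.88), (array([225., 154.]), 0.85), (array([296., 212.]), 0.67)]
mat [(array([302., 223.]), 0.84)]
case [(array([409., 292.]), 0.75)]
corner [(array([409., 295.]), 0.86)]
panel [(array([438., 261.]), 0.64)]
left_wall [(array([409., 292.]), 0.67)]
side {'vertical_fov': 55.65
[... 618 characters left out ...]
t {'vertical_fov': 65.70646984690485, 'cx': 308.6256846738931, 'cy': 200.13198985171115, 'mount': array([[ 0.001, -0.946, -0.325,  0.083],
       [ 1.   ,  0.001, -0.   ,  0.001],
       [ 0.   , -0.325,  0.946, -0.125],
       [ 0.   ,  0.   ,  0.   ,  1.   ]])}
square [(array([ 20., 321.]), 0.82), (array([ 68., 382.]), 0.77), (array([  4., 365.]), 0.67)]
square_grip [(array([ 21., 325.]), 0.95), (array([  7., 367.]), 0.61), (array([ 64., 382.]), 0.6)]
mat [(array([ 64., 369.]), 0.56)]
case [(array([166., 387.]), 0.77)]
corner [(array([168., 390.]), 0.73)]
panel [(array([170., 388.]), 0.86), (array([ 68., 381.]), 0.61)]
left_wall [(array([168., 387.]), 0.67), (array([ 69., 389.]), 0.6)]
1.2
```

View pics/scene0.png

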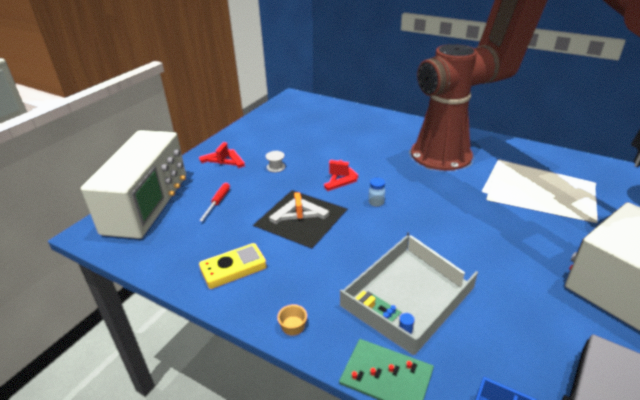

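View pics/side0.png

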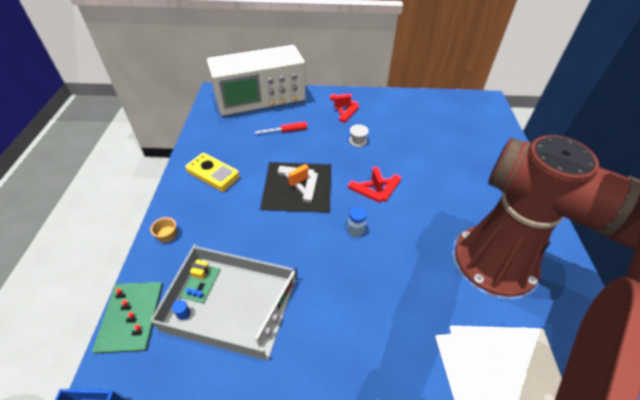

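The scene view shows the square with the orange handle on the mat at about (297,207), and red look-alikes at (222,156) and (340,175). The case hinge corner is at about (408,240). In the side view the square is at (297,180) and the case's hinge corner at about (293,266), with the panel running down to about (268,350).

```bash
python3 - <<'E'
from h import *
np.set_printoptions(precision=3,suppress=True)
for n,c,uv,z in [("mat","scene",(302,218),.004),("mat","side",(297,187),.004),("grip","scene",(297,205),.05),("grip","side",(298,174),.05),
 ("corner","scene",(408,238),.052),("corner","side",(296,266),.052),("c far x","side",(197,250),.052),("c far x","scene",(343,292),.052),("free","scene",(475,272),.052),("free","side",(268,352),.052),("capac","side",(181,306),.04),("jar","side",(358,215),.075),("spool","side",(359,130),.046)]:
    print(n,c,at(c,uv,z))
E
python3 - <<'E'
import sys;sys.path.insert(0,'.')
from h import *
im=cv2.imread('pics/side0.png')
a=cv2.resize(im[150:370,140:400],None,fx=3,fy=2.7,interpolation=cv2.INTER_CUBIC)
cv2.imwrite('pics/side0c.png',a)
E
```

```text
mat scene [ 0.536 -0.231  0.004]
mat side [ 0.53  -0.23   0.004]
grip scene [ 0.541 -0.242  0.05 ]
grip side [ 0.526 -0.239  0.05 ]
corner scene [0.527 0.083 0.052]
corner side [0.51  0.07  0.052]
c far x side [0.754 0.034 0.052]
c far x scene [0.767 0.025 0.052]
free scene [0.566 0.263 0.052]
free side [0.552 0.27  0.052]
capac side [0.758 0.173 0.04 ]
jar side [ 0.36  -0.072  0.075]
spool side [ 0.339 -0.457  0.046]
```

View pics/side0c.png

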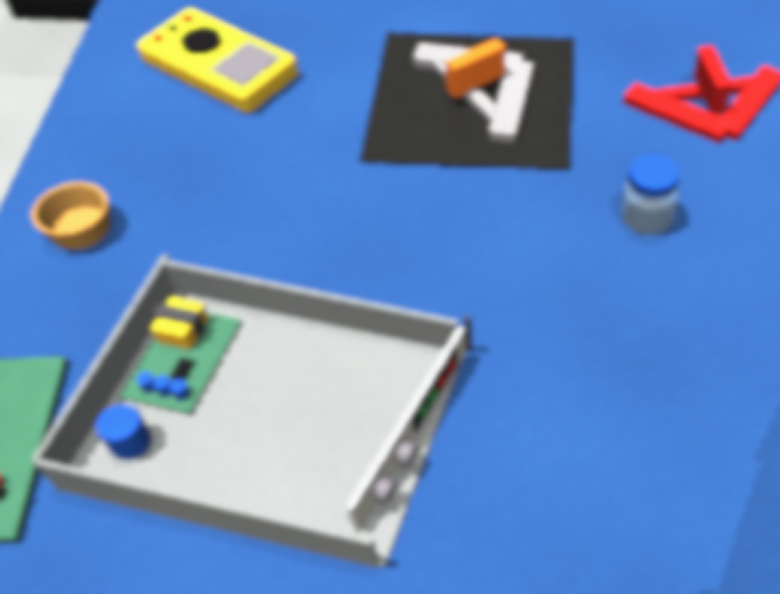

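The crop shows the panel leaning into the case, with its hinge at the upper right near (465,325). The square has its heel at about (525,60), with legs along roughly +x and +y of the world. Next I move above the case for a close look, turning the fingers for the diagonal grip.

>>> step_arm(increments=[[0,0,-0.26,0.098,-0.115,0.015,85],[0,0,-0.26,0.098,-0.115,0.015,85],[0,0,-0.26,0.098,-0.115,0.015,85],[0,0,-0.26,0.098,-0.115,0.015,85],[0,0,-0.26,0.098,-0.115,0.015,85],[0,0,-0.26,0.098,-0.115,0.015,85],[0,0,-0.26,0.098,-0.115,0.015,85],[0,0,-0.26,0.098,-0.115,0.015,85],[0,0,-0.26,0.098,-0.115,0.015,85],[0,0,-0.26,0.098,-0.115,0.015,85],[0,0,-0.26,0.098,-0.115,0.015,85],[0,0,-0.26,0.098,-0.115,0.015,85],[0,0,-0.26,0,0,0,85],[0,0,-0.26,0,0,0,85],[0,0,0,0,0,0,85],[0,0,0,0,0,0,85]])

```text
time_s: 2.8
eef_pos: [0.6216, 0.1503, 0.3022]
tcp_rot: [0.922, 0.387, -0.0, -0.0]
contact_force: [-0.6, 0.8, -0.2]
width: 0.0852
finger_force: 0.0
```

```bash
python3 - <<'E'
from h import *
np.set_printoptions(precision=4,suppress=True)
o=ctrl.get_obs(); print(o["time_s"],o["qpos"],o["eef_pos"],o["tcp_rot"],abs(o["joint_vel"]).max())
import pickle; pickle.dump(o,open("o1.pkl","wb"))
snap("wrist","w1")
E
```

```text
2.8 [0.1275 0.2102 1.52   0.     1.4115 0.9045] [0.6216 0.1503 0.3022] [ 0.9223  0.3866 -0.0001 -0.    ] 0.007792137613138933
```

View pics/w1.png

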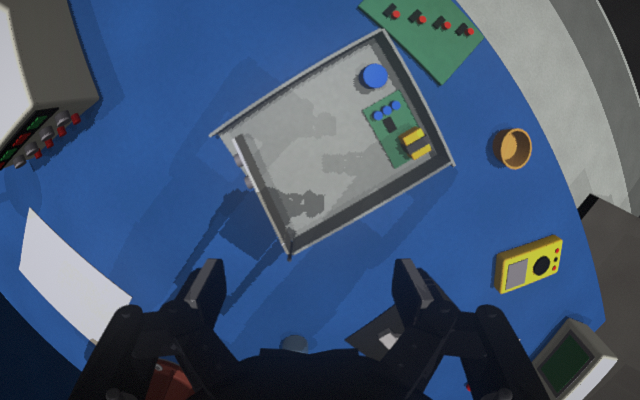

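The wrist view shows the case fully: hinge corner near (290,253), far side corner (453,163), left far corner (383,32), panel free end near (235,140). I zoom in to mark the inner edges.

```bash
python3 - <<'E'
import cv2
im=cv2.imread('pics/w1.png')[20:270,205:465]
cv2.imwrite('pics/w1c.png',cv2.resize(im,None,fx=2.4,fy=2.4,interpolation=cv2.INTER_CUBIC)) 
E
```

```text
(no output)
```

View pics/w1c.png

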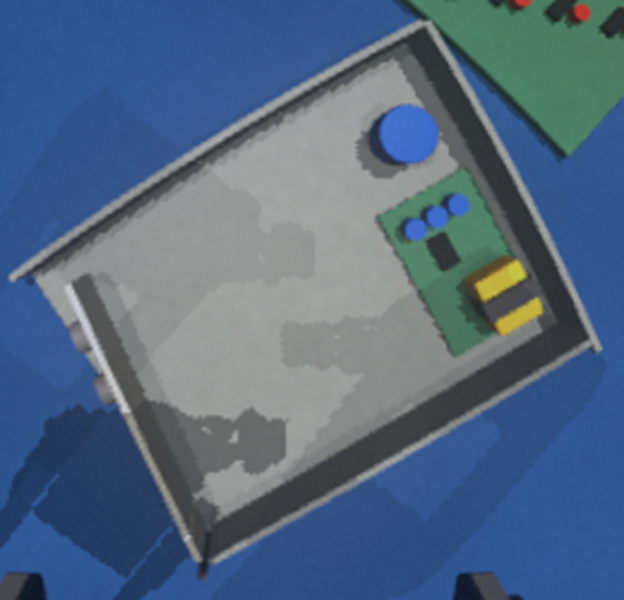

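Crop points used: floor corners (397,58) and (557,326), inner top corners (424,33) and (583,338), hinge corner top about (208,553), and panel free end top about (72,288).

```bash
python3 - <<'E'
from h import *
import pickle
from scipy.optimize import least_squares
np.set_printoptions(precision=4,suppress=True)
o=pickle.load(open("o1.pkl","rb"))
uv=lambda x,y:(205+x/2.4,20+y/2.4)
pts=[((397,58),.004,(.25,.185)),((557,326),.004,(.25,0)),((424,33),.052,(.25,.185)),((583,338),.052,(.25,0)),((208,553),.053,(0,0)),((218,513),.004,(0,0)),((150,210),.004,(None,.185)),((390,420),.004,(None,0)),((400,450),.052,(None,0)),((140,206),.052,(None,.185))]
W=[at("wrist",uv(*p),z,o)[:2] for p,z,_ in pts]
for w,p in zip(W,pts): print(w,p[2])
w0=at("wrist",uv(72,288),.053,o)[:2]
def f(q):
    c,s=np.cos(q[2]),np.sin(q[2]); r=[]
    for w,(_,_,m) in zip(W,pts):
        d=w-q[:2]; l=(c*d[0]+s*d[1],-s*d[0]+c*d[1])
        r+=[l[i]-m[i] for i in(0,1) if m[i] is not None]
    return r
s=least_squares(f,[.52,.08,-.1],loss="soft_l1",f_scale=.003); print(s.x); print(np.array(s.fun)*1e3)
q=s.x;c_,s_=np.cos(q[2]),np.sin(q[2]);d=w0-q[:2];l=(c_*d[0]+s_*d[1],-s_*d[0]+c_*d[1]);print("panel end",l,np.arctan2(l[0],l[1]))
E
```

```text
[0.7946 0.2066] (0.25, 0.185)
[0.7624 0.0233] (0.25, 0)
[0.8018 0.2075] (0.25, 0.185)
[0.761  0.0284] (0.25, 0)
[0.5239 0.0829] (0, 0)
[0.5282 0.0817] (0, 0)
[0.6328 0.2402] (None, 0.185)
[0.6462 0.0521] (None, 0)
[0.6429 0.053 ] (None, 0)
[0.6363 0.2419] (None, 0.185)
[ 0.5187  0.0797 -0.2155]
[-7.6194 -2.0329  0.123  -2.9814 -0.8034  0.3797 -2.3849  1.6708  4.349
  4.1781  8.8762  4.023  -3.8184  0.267   0.5125 -1.4324]
panel end (np.float64(0.027466871713290875), np.float64(0.16826679940713957)) 0.161806989756303
```

```bash
cat >> h.py <<'E'
def ortho(im,o,org,yaw,xs,ys,z):
    """resample wrist image im on the plane z, in a frame at org/yaw (m)"""
    c,s=np.cos(yaw),np.sin(yaw); X,Y=np.meshgrid(xs,ys)
    P=np.stack([org[0]+c*X-s*Y,org[1]+s*X+c*Y,np.full_like(X,z)],-1)
    m=np.array([[proj("wrist",q,o) for q in r] for r in P],np.float32)
    return cv2.remap(im,m[...,0],m[...,1],cv2.INTER_CUBIC)
E
python3 - <<'E'
from h import *
import pickle
np.set_printoptions(precision=2,suppress=True,linewidth=150)
o=pickle.load(open("o1.pkl","rb")); im=cv2.imread("pics/w1.png")
q=[.5225,.0800,-.21]
def band(name,xs,ys,z,axis):
    a=ortho(im,o,q,.0+q[2],xs,ys,z)[:,:,2].astype(float)
    if axis: a=a.T; t,u=ys,xs
    else: t,u=xs,ys
    # a[u,t]; centroid of bright strip
    g=np.clip(a-105,0,None); cen=(g*u[:,None]).sum(0)/g.sum(0)
    ok=np.isfinite(cen); k=np.polyfit(t[ok],cen[ok],1)
    for _ in range(4):
        r=cen-np.polyval(k,t); ok=np.isfinite(cen)&(abs(r)<max(.0007,1.5*np.nanmedian(abs(r)))); k=np.polyfit(t[ok],cen[ok],1)
    print(name,"slope",round(k[0],4),"at mid",round(np.polyval(k,t.mean())*1e3,2),"n",ok.sum(),len(t)); print(cen[::8]*1e3)
m=lambda a,b,n:np.linspace(a,b,n)/1e3
band("side",m(40,230,96),m(-12,10,45),.052,0)
band("far",m(243,262,39),m(20,165,72),.052,1)
band("left",m(40,230,96),m(186,200,33),.052,0)
big=ortho(im,o,q,q[2],m(-30,270,300),m(210,-20,230),.052)
cv2.imwrite("pics/big.png",cv2.resize(big,None,fx=2.5,fy=2.5))
E
```

```text
Traceback (most recent call last):
  File "h.py", line 30, in ortho
    m=np.array([[proj("wrist",q,o) for q in r] for r in P],np.float32)
                 ~~~~^^^^^^^^^^^^^
  File "h.py", line 16, in proj
    p=ctrl.camera_params(cam); f=200/np.tan(np.radians(p["vertical_fov"])/2)
ValueError: time passes only in moves, steps and waits
```

```bash
sed -i 's/ctrl.camera_params(/CP(/' h.py; cat >> h.py <<'E'
import functools
@functools.lru_cache(None)
def CP(cam): return ctrl.camera_params(cam)
E
cat > edges.py <<'E'
from h import *
import pickle
np.set_printoptions(precision=2,suppress=True,linewidth=150)
o=pickle.load(open("o1.pkl","rb")); im=cv2.imread("pics/w1.png")
q=[.5225,.0800,-.21]
def band(name,xs,ys,z,axis):
    a=ortho(im,o,q,.0+q[2],xs,ys,z)[:,:,2].astype(float)
    if axis: a=a.T; t,u=ys,xs
    else: t,u=xs,ys
    g=np.clip(a-105,0,None); cen=(g*u[:,None]).sum(0)/g.sum(0)
    ok=np.isfinite(cen); k=np.polyfit(t[ok],cen[ok],1)
    for _ in range(4):
        r=cen-np.polyval(k,t); ok=np.isfinite(cen)&(abs(r)<max(.0007,1.5*np.nanmedian(abs(r)))); k=np.polyfit(t[ok],cen[ok],1)
    print(name,"slope",round(k[0],4),"at mid",round(np.polyval(k,t.mean())*1e3,2),"n",ok.sum(),len(t)); print(cen[::8]*1e3)
m=lambda a,b,n:np.linspace(a,b,n)/1e3
band("side",m(40,230,96),m(-12,10,45),.052,0)
band("far",m(243,262,39),m(20,165,72),.052,1)
band("left",m(40,230,96),m(186,200,33),.052,0)
big=ortho(im,o,q,q[2],m(-30,270,300),m(210,-20,230),.052)
cv2.imwrite("pics/big.png",cv2.resize(big,None,fx=2.5,fy=2.5))
E
python3 edges.py
```

```text
side slope -0.009 at mid -3.53 n 96 96
[-2.95 -2.91 -3.01 -3.39 -3.43 -3.52 -3.56 -3.75 -4.   -3.92 -3.97 -4.13]
far slope 0.0087 at mid 250.26 n 72 72
[249.81 249.59 249.98 250.05 250.18 250.38 250.56 250.49 250.7 ]
left slope -0.0089 at mid 189.86 n 96 96
[190.83 190.66 190.54 190.38 190.17 190.02 189.87 189.78 189.69 189.4  189.18 189.18]
```

View pics/big.png

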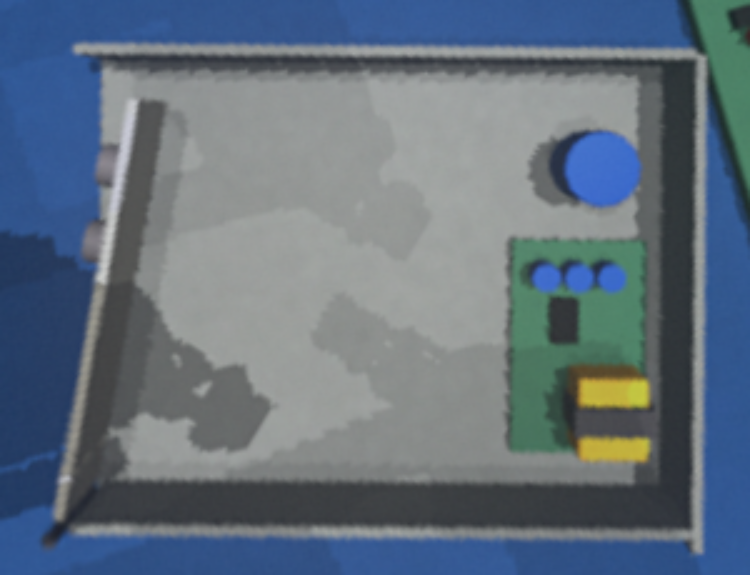

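The orthophoto shows consistent wall slopes, so the case yaw is about -0.219 rad, the nominal corner is about (0.5215, 0.085), and the panel leans about 0.16 rad. Next I go over the mat.

>>> step_arm(increments=[[0,0,0,-0.03,-0.145,0,85],[0,0,0,-0.03,-0.145,0,85],[0,0,0,-0.03,-0.145,0,85],[0,0,0,-0.03,-0.145,0,85],[0,0,0,-0.03,-0.145,0,85],[0,0,0,-0.03,-0.145,0,85],[0,0,0,-0.03,-0.145,0,85],[0,0,0,-0.03,-0.145,0,85],[0,0,0,-0.03,-0.145,0,85],[0,0,0,0,0,0,85],[0,0,0,0,0,0,85]])

```text
time_s: 3.95
eef_pos: [0.5405, -0.2417, 0.3023]
tcp_rot: [0.923, 0.385, 0.0, -0.0]
contact_force: [-0.1, 1.3, -0.3]
width: 0.085
finger_force: 0.0
```

```bash
python3 - <<'E'
from h import *
import pickle
np.set_printoptions(precision=4,suppress=True)
o=ctrl.get_obs(); print(o["time_s"],o["eef_pos"],o["tcp_rot"],abs(o["joint_vel"]).max())
pickle.dump(o,open("o2.pkl","wb"))
im=snap("wrist","w2")[:,:,::-1].copy()
m=lambda a,b,n:np.linspace(a,b,n)/1e3
b=ortho(im,o,[.53,-.23],0,m(-120,120,240),m(120,-120,240),.014)
cv2.imwrite("pics/w2o.png",np.hstack([cv2.resize(b,None,fx=2.4,fy=2.4)]))
E
```

```text
3.95 [ 0.5405 -0.2417  0.3023] [ 0.9229  0.385   0.0002 -0.0003] 0.04061691051642725
```

View pics/w2o.png

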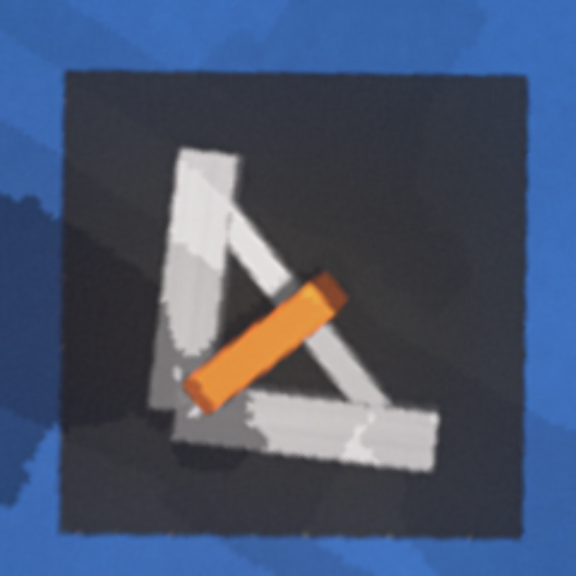

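The top view puts the heel at about (0.472,-0.290) and the square's yaw at -0.123 rad, with both legs agreeing. The handle centre comes out at (0.528,-0.246) two ways, and the mat centre at (0.531,-0.238). Now I grip it.

>>> step_arm(increments=[[0,0,-0.062,-0.01,-0.004,-0.15,85],[0,0,-0.062,-0.01,-0.004,-0.15,85],[0,0,-0.062,-0.01,-0.004,-0.15,85],[0,0,-0.062,-0.01,-0.004,-0.15,85],[0,0,0,0,0,-0.1,85],[0,0,0,0,0,-0.1,85],[0,0,0,0,0,-0.077,85],[0,0,0,0,0,0,85],[0,0,0,0,0,0,0],[0,0,0,0,0,0,0],[0,0,0,0,0,0,0],[0,0,0,0,0,0,0],[0,0,0,0,0,0,0],[0,0,0,0,0,0,0]])

```text
time_s: 5.4
eef_pos: [0.5295, -0.2465, 0.0405]
tcp_rot: [0.946, 0.324, 0.001, 0.001]
contact_force: [0.3, 0.6, 6.1]
width: 0.0155
finger_force: 60.5
```

```bash
python3 - <<'E'
from h import *
np.set_printoptions(precision=4,suppress=True)
o=ctrl.get_obs(); print(o)
E
```

```text
{'time_s': 5.4, 'qpos': array([-0.556 ,  0.3902,  1.8315,  0.0004,  0.918 ,  0.3538]), 'joint_vel': array([ 0.0011,  0.0017, -0.0021,  0.0008,  0.0039,  0.0015]), 'tau': array([ -0.4114, -37.3012, -22.1014,  -0.1573,  -0.3092,  -0.0132]), 'eef_pos': array([ 0.5295, -0.2465,  0.0405]), 'tcp_rot': array([0.9459, 0.3244, 0.0007, 0.0006]), 'contact_force': array([0.2759, 0.5807, 6.1372]), 'torque': array([ 0.2055,  0.1475, -0.0002]), 'finger_force': 60.467952489852905, 'width': 0.015464383431347423}
```

>>> step_arm(increments=[[0,0,0,0,0,0.067,0],[0,0,0,0,0,0.133,0],[0,0,0,0,0,0.133,0],[0,0,0,0,0,0.067,0],[0,0,-0.018,0.03,0.124,0,0],[0,0,-0.018,0.03,0.124,0,0],[0,0,-0.018,0.03,0.124,0,0],[0,0,-0.018,0.03,0.124,0,0],[0,0,-0.018,0.03,0.124,0,0],[0,0,-0.018,0.03,0.124,0,0],[0,0,-0.018,0.03,0.124,0,0],[0,0,-0.018,0.03,0.124,0,0],[0,0,-0.018,0.03,0.124,0,0],[0,0,-0.018,0.03,0.124,0,0],[0,0,0,0,0,0,0],[0,0,0,0,0,0,0],[0,0,0,0,0,0,0]])

```text
time_s: 7.1
eef_pos: [0.6176, 0.1251, 0.1577]
tcp_rot: [0.96, 0.279, -0.001, 0.0]
contact_force: [0.3, -0.3, -4.1]
width: 0.0152
finger_force: 59.6
```

```bash
python3 - <<'E'
from h import *
import pickle
np.set_printoptions(precision=4,suppress=True)
o=ctrl.get_obs(); print({k:o[k] for k in("time_s","eef_pos","tcp_rot","contact_force","torque","width")})
pickle.dump(o,open("o3.pkl","wb"))
im=snap("wrist","w3")[:,:,::-1].copy()
m=lambda a,b,n:np.linspace(a,b,n)/1e3
z=o["eef_pos"][2]-.0405+.018
b=ortho(im,o,o["eef_pos"],-.219,m(-70,110,180),m(110,-70,180),z)
cv2.imwrite("pics/w3o.png",np.hstack([cv2.resize(b,(420,420)),cv2.resize(im,None,fx=.6,fy=.6)[:0] if 0 else cv2.resize(im,(380,238))if 0 else np.vstack([cv2.resize(im,(380,238)),np.zeros((182,380,3),np.uint8)])]))
E
```

```text
{'time_s': 7.1, 'eef_pos': array([0.6176, 0.1251, 0.1577]), 'tcp_rot': array([ 0.9602,  0.2795, -0.0015,  0.    ]), 'contact_force': array([ 0.2778, -0.3408, -4.1074]), 'torque': array([ 0.0439, -0.0729, -0.02  ]), 'width': 0.015169902199910129}
```

View pics/w3o.png

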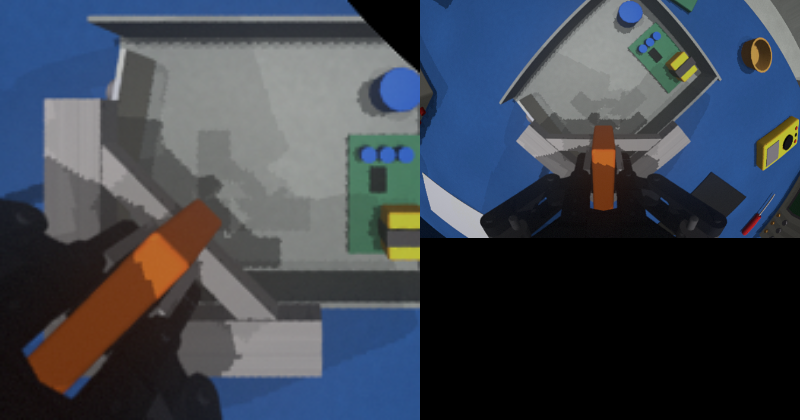

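The square is held, with its edges parallel to the case axes in the rectified view. Its heel is about (-51.5,-52) mm from the TCP, which clears the wall by about 10 mm and the panel by about 10 mm. I lower it in.

>>> step_arm(increments=[[0,0,0,0,0,-0.1,0],[0,0,0,0,0,-0.1,0],[0,0,0,0,0,-0.1,0],[0,0,0,0,0,-0.05,0],[0,0,0,0,0,-0.03,0],[0,0,0,0,0,0,0],[0,0,0,0,0,0,0]])

```text
time_s: 7.85
eef_pos: [0.62, 0.1257, 0.0466]
tcp_rot: [0.96, 0.279, 0.001, 0.0]
contact_force: [0.2, -0.1, -3.6]
width: 0.0153
finger_force: 59.5
```

```bash
cat > st.py <<'E'
from h import *
np.set_printoptions(precision=4,suppress=True)
o=ctrl.get_obs(); c,s=np.cos(-.219),np.sin(-.219); Rt=np.array([[c,s,0],[-s,c,0],[0,0,1]])
p=Rt@(o["eef_pos"]-[.5215,.0849,0]); f=Rt@o["contact_force"]; t=Rt@o["torque"]
a=np.degrees(2*np.arctan2(o["tcp_rot"][1],o["tcp_rot"][0]))
print("t",o["time_s"],"case TCP mm",p*1e3,"F",f,"M",t,"sq yaw rel",np.radians(a-45)+.219,"w",o["width"],o["tcp_rot"])
E
python3 st.py
```

```text
t 7.85 case TCP mm [87.2649 61.2675 46.573 ] F [ 0.2643 -0.0371 -3.5619] M [ 0.0026 -0.0184  0.0123] sq yaw rel 8.257700015176783e-05 w 0.015268995870037544 [0.9602 0.2795 0.0012 0.0003]
```

>>> step_arm(increments=[[0,0,0,-0.0014,-0.0065,-0.004,0],[0,0,0,-0.0014,-0.0065,-0.003,0],[0,0,0,-0.0014,-0.0065,0,0],[0,0,0,-0.0014,-0.0065,0,0],[0,0,0,-0.0007,-0.0033,0,0],[0,0,0,-0.0007,-0.0033,0,0],[0,0,0,0,0,0,0],[0,0,0,0,0,0,0]])

```text
time_s: 8.65
eef_pos: [0.6166, 0.1161, 0.0431]
tcp_rot: [0.96, 0.28, -0.0, -0.0]
contact_force: [-0.1, 0.1, -4.3]
width: 0.0153
finger_force: 59.5
```

```bash
python3 st.py
```

```text
t 8.65 case TCP mm [86.0407 51.1479 43.0694] F [-0.1314  0.0897 -4.2876] M [-0.0119 -0.0928  0.0236] sq yaw rel 0.000291113948229782 w 0.015280602163277784 [ 0.9601  0.2796 -0.     -0.    ]
```

>>> step_arm(increments=[[0,0,0,-0.0007,-0.0033,0,0],[0,0,0,-0.0007,-0.0033,0,0],[0,0,0,-0.0007,-0.0033,0,0],[0,0,0,-0.0007,-0.0033,0,0],[0,0,0,0,0,0,0],[0,0,0,0,0,0,0]])

```text
time_s: 9.25
eef_pos: [0.6158, 0.1122, 0.0431]
tcp_rot: [0.96, 0.28, 0.0, -0.0]
contact_force: [0.0, 1.0, -3.2]
width: 0.015
finger_force: 59.6
```

```bash
python3 st.py
```

```text
t 9.25 case TCP mm [86.0681 47.1729 43.0777] F [-0.1961  0.98   -3.2357] M [ 0.182  -0.0108  0.0526] sq yaw rel 0.0003727235826906372 w 0.015038088623610876 [ 0.9601  0.2796  0.     -0.0001]
```

>>> step_arm(increments=[[0,0,0,-0.0007,-0.0033,0,0],[0,0,0,0,0,0,0],[0,0,0,0,0,0,0]])

```text
time_s: 9.55
eef_pos: [0.6157, 0.1121, 0.0432]
tcp_rot: [0.96, 0.28, 0.001, -0.001]
contact_force: [-0.7, 4.8, -3.8]
width: 0.0154
finger_force: 59.6
```

```bash
python3 st.py
```

```text
t 9.55 case TCP mm [86.0777 47.0449 43.242 ] F [-1.7389  4.4913 -3.7835] M [0.9305 0.0612 0.044 ] sq yaw rel 0.00017199075597504332 w 0.015390151057170011 [ 0.9601  0.2795  0.0005 -0.0007]
```

>>> step_arm(increments=[[0,0,0,-0.0072,0.0006,0,0],[0,0,0,-0.0072,0.0006,0,0],[0,0,0,-0.0065,0.0014,0,0],[0,0,0,-0.0065,0.0014,0,0],[0,0,0,-0.0065,0.0014,0,0],[0,0,0,-0.0065,0.0014,0,0],[0,0,0,-0.0065,0.0014,0,0],[0,0,0,-0.0065,0.0014,0,0],[0,0,0,-0.0065,0.0014,0,0],[0,0,0,-0.0065,0.0014,0,0],[0,0,0,-0.0065,0.0014,0,0],[0,0,0,-0.0065,0.0014,0,0],[0,0,0,0,0,0,0]])

```text
time_s: 10.85
eef_pos: [0.5954, 0.1166, 0.045]
tcp_rot: [0.96, 0.28, 0.005, 0.001]
contact_force: [4.9, 5.9, -4.5]
width: 0.0152
finger_force: 59.7
```

```bash
python3 st.py
```

```text
t 10.85 case TCP mm [65.2971 46.9844 45.0227] F [ 3.5011  6.7996 -4.4787] M [ 1.1038 -0.7286  0.0354] sq yaw rel 0.0002672489154373625 w 0.015203500144141643 [0.9601 0.2796 0.0046 0.0005]
```

>>> step_arm(increments=[[0,0,0,-0.0065,0.0014,-0.002,0],[0,0,0,-0.0065,0.0014,-0.002,0],[0,0,0,-0.0065,0.0014,0,0],[0,0,0,-0.0065,0.0014,0,0],[0,0,0,-0.0065,0.0014,0,0],[0,0,0,0,0,0,0],[0,0,0,0,0,0,0]])

```text
time_s: 11.55
eef_pos: [0.586, 0.1187, 0.0441]
tcp_rot: [0.96, 0.28, 0.005, 0.001]
contact_force: [4.6, 4.8, -3.7]
width: 0.0154
finger_force: 59.8
```

```bash
python3 st.py
```

```text
t 11.55 case TCP mm [55.6281 46.988  44.1161] F [ 3.479   5.7263 -3.7116] M [ 1.1157 -0.6838  0.0772] sq yaw rel 0.0001729143897230001 w 0.015429350739010701 [0.9601 0.2795 0.0048 0.0005]
```

>>> step_arm(increments=[[0,0,0,-0.0033,0.0007,0,0],[0,0,0,-0.0033,0.0007,0,0],[0,0,0,-0.0033,0.0007,0,0],[0,0,0,0,0,0,0],[0,0,0,0,0,0,0]])

```text
time_s: 12.05
eef_pos: [0.5833, 0.1193, 0.0441]
tcp_rot: [0.96, 0.28, 0.005, 0.001]
contact_force: [4.9, 5.6, -3.4]
width: 0.0154
finger_force: 59.7
```

```bash
python3 st.py
```

```text
t 12.05 case TCP mm [52.8042 46.9945 44.1207] F [ 3.5949  6.522  -3.3798] M [ 1.094  -0.7546  0.1232] sq yaw rel 0.00022923236792754542 w 0.015411171572277019 [0.9601 0.2795 0.005  0.0006]
```

>>> step_arm(increments=[[0,0,0,-0.0033,0.0007,0,0],[0,0,0,-0.0033,0.0007,0,0],[0,0,0,-0.0033,0.0007,0,0],[0,0,0,0,0,0,0],[0,0,0,0,0,0,0]])

```text
time_s: 12.55
eef_pos: [0.5803, 0.1199, 0.0441]
tcp_rot: [0.96, 0.28, 0.005, 0.001]
contact_force: [4.9, 5.3, -3.7]
width: 0.0156
finger_force: 59.7
```

```bash
python3 st.py
```

```text
t 12.55 case TCP mm [49.8017 46.9717 44.1156] F [ 3.5957  6.2481 -3.6663] M [ 1.1036 -0.751   0.1048] sq yaw rel 0.0001780233844022039 w 0.015588417126487819 [0.9601 0.2795 0.0051 0.0006]
```

Still moving freely, so I continue.

>>> step_arm(increments=[[0,0,0,-0.0033,0.0007,0,0],[0,0,0,-0.0033,0.0007,0,0],[0,0,0,0,0,0,0],[0,0,0,0,0,0,0]])

```text
time_s: 12.95
eef_pos: [0.5784, 0.1204, 0.0441]
tcp_rot: [0.96, 0.28, 0.005, 0.001]
contact_force: [5.5, 5.3, -2.8]
width: 0.0155
finger_force: 59.7
```

```bash
python3 st.py
```

```text
t 12.95 case TCP mm [47.8053 47.0012 44.1419] F [ 4.2534  6.3331 -2.7943] M [ 1.1135 -0.7204  0.1441] sq yaw rel 0.0002147676951234634 w 0.015486743147710367 [0.9601 0.2795 0.0051 0.0006]
```

>>> step_arm(increments=[[0,0,0,-0.0033,0.0007,0,0],[0,0,0,-0.0033,0.0007,0,0],[0,0,0,0,0,0,0],[0,0,0,0,0,0,0]])

```text
time_s: 13.35
eef_pos: [0.5778, 0.1205, 0.0444]
tcp_rot: [0.96, 0.28, 0.007, 0.001]
contact_force: [8.4, 3.1, -6.2]
width: 0.0152
finger_force: 59.5
```

```bash
python3 st.py
```

```text
t 13.35 case TCP mm [47.1992 46.9811 44.4388] F [ 7.497   4.7964 -6.1781] M [ 1.0898 -1.2836  0.146 ] sq yaw rel 0.00034648753228203044 w 0.01515879563696673 [0.9601 0.2796 0.0067 0.0012]
```

Rigid stop found on the panel, with Fx about 7.5 N and Fy about 4.8 N. I straighten the small tilt, add a touch of y press and hold.

>>> step_arm(increments=[[0,0.007,0,-0.0004,-0.0012,0,0],[0,0.007,0,-0.0004,-0.0012,0,0],[0,0.006,0,0,0,0,0],[0,0.006,0,0,0,0,0],[0,0,0,0,0,0,0],[0,0,0,0,0,0,0]])

```text
time_s: 13.95
eef_pos: [0.578, 0.1204, 0.0445]
tcp_rot: [0.96, 0.279, 0.001, -0.001]
contact_force: [8.8, 6.0, -7.2]
width: 0.0155
finger_force: 59.4
```

```bash
python3 st.py; python3 - <<'E'
from h import *
im=snap("side","s4"); b=cv2.resize(im[225:375,140:320,::-1],None,fx=2.2,fy=2.2,interpolation=cv2.INTER_CUBIC)
s=snap("scene","c4"); a=cv2.resize(s[220:370,325:495,::-1],None,fx=2.2,fy=2.2,interpolation=cv2.INTER_CUBIC)
cv2.imwrite("pics/v4.png",np.hstack([b,a]))
E
```

```text
t 13.95 case TCP mm [47.4571 46.893  44.4577] F [ 7.2863  7.7722 -7.1886] M [ 1.4402 -1.3708  0.0628] sq yaw rel -0.0003432836679200524 w 0.015512795458251872 [ 0.9602  0.2793  0.0009 -0.0011]
```

View pics/v4.png

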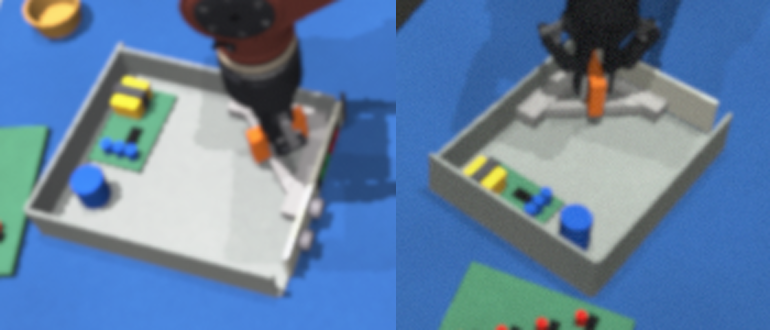

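The picture shows the panel squared with the case and both legs lying against the wall and the panel. As a flushness check I apply a tiny yaw (about -3 mrad) while still pressing.

>>> step_arm(increments=[[0,0,-0.003,0,0,0,0],[0,0,-0.003,0,0,0,0],[0,0,0,0,0,0,0],[0,0,0,0,0,0,0]])

```text
time_s: 14.45
eef_pos: [0.578, 0.1204, 0.0444]
tcp_rot: [0.961, 0.278, 0.001, -0.001]
contact_force: [9.3, 6.0, -6.2]
width: 0.0158
finger_force: 59.4
```

```bash
python3 st.py
```

```text
t 14.45 case TCP mm [47.437  46.9007 44.4453] F [ 7.8219  7.8488 -6.2414] M [ 1.4792 -1.4177  0.1874] sq yaw rel -0.0026729070258582344 w 0.015812202850731195 [ 0.9605  0.2781  0.0009 -0.001 ]
```

>>> step_arm(increments=[[0,0,-0.003,0,0,0,0],[0,0,-0.003,0,0,0,0],[0,0,0,0,0,0,0],[0,0,0,0,0,0,0]])

```text
time_s: 14.85
eef_pos: [0.578, 0.1204, 0.0444]
tcp_rot: [0.961, 0.277, 0.001, -0.001]
contact_force: [7.7, 5.7, -5.8]
width: 0.0153
finger_force: 59.4
```

```bash
python3 st.py
```

```text
t 14.85 case TCP mm [47.4428 46.9019 44.4499] F [ 6.2361  7.222  -5.7818] M [ 1.4964 -1.419   0.3176] sq yaw rel -0.0049883922085181 w 0.015337579952999749 [ 0.9609  0.277   0.0009 -0.0009]
```

The yaw moment rises linearly while the position stays put. The square is therefore sitting flush, with only the pads twisting, and the pressure is now centred on the leg. I hold for over a second.

>>> step_arm(increments=[[0,0,0,-0.001,0.0002,0,0],[0,0,0,0,0,0,0],[0,0,0,0,0,0,0],[0,0,0,0,0,0,0],[0,0,0,0,0,0,0],[0,0,0,0,0,0,0],[0,0,0,0,0,0,0],[0,0,0,0,0,0,0],[0,0,0,0,0,0,0],[0,0,0,0,0,0,0],[0,0,0,0,0,0,0],[0,0,0,0,0,0,0],[0,0,0,0,0,0,0],[0,0,0,0,0,0,0],[0,0,0,0,0,0,0]])

```text
time_s: 16.35
eef_pos: [0.578, 0.1204, 0.0445]
tcp_rot: [0.961, 0.277, 0.001, -0.001]
contact_force: [9.7, 5.2, -8.1]
width: 0.0155
finger_force: 59.3
```

```bash
python3 st.py
```

```text
t 16.35 case TCP mm [47.4242 46.9231 44.4622] F [ 8.3459  7.1807 -8.1389] M [ 1.5076 -1.4765  0.3863] sq yaw rel -0.005024800635532817 w 0.015508284866433547 [ 0.9609  0.277   0.0012 -0.0008]
```

>>> step_arm(increments=[[0,0,0,0.0033,-0.0007,0,0],[0,0,0,0.0033,-0.0007,0,0],[0,0,0,0.0065,-0.0014,0,0],[0,0,0,0.0105,0.0011,0,0],[0,0,0,0.0144,0.0036,0,0],[0,0,0,0.0152,0.0069,0,0],[0,-0.013,0.006,0,0,0,0],[0,-0.013,0.006,0,0,0,0],[0,0,0,0,0,0.03,0],[0,0,0,0,0,0.1,0],[0,0,0,0,0,0.15,0],[0,0,0,0,0,0.13,0],[0,0,0,0,0,0,0],[0,0,0,0,0,0,0]])

```text
time_s: 17.75
eef_pos: [0.5882, 0.1218, 0.1666]
tcp_rot: [0.96, 0.28, 0.002, 0.0]
contact_force: [-0.3, -0.2, -4.2]
width: 0.0151
finger_force: 59.9
```

```bash
python3 st.py; python3 - <<'E'
from h import *
import pickle
o=ctrl.get_obs(); print(o["eef_pos"]); pickle.dump(o,open("o5.pkl","wb"))
im=snap("wrist","w5")[:,:,::-1].copy()
m=lambda a,b,n:np.linspace(a,b,n)/1e3
a=ortho(im,o,[.5225,.08],-.219,m(-40,210,250),m(210,-40,250),.053)
b=ortho(im,o,o["eef_pos"],-.219,m(-70,110,180),m(110,-70,180),o["eef_pos"][2]-.0225)
cv2.imwrite("pics/v5.png",np.hstack([cv2.resize(a,(400,400)),cv2.resize(b,(400,400))]))
E
```

```text
t 17.75 case TCP mm [ 57.1043  50.4976 166.5839] F [-0.2903 -0.2531 -4.2002] M [-0.0091 -0.0301 -0.0355] sq yaw rel 0.0002719353746241382 w 0.015147445656874437 [0.9601 0.2796 0.0015 0.0004]
[0.58821112 0.12178537 0.16658393]
```

View pics/v5.png

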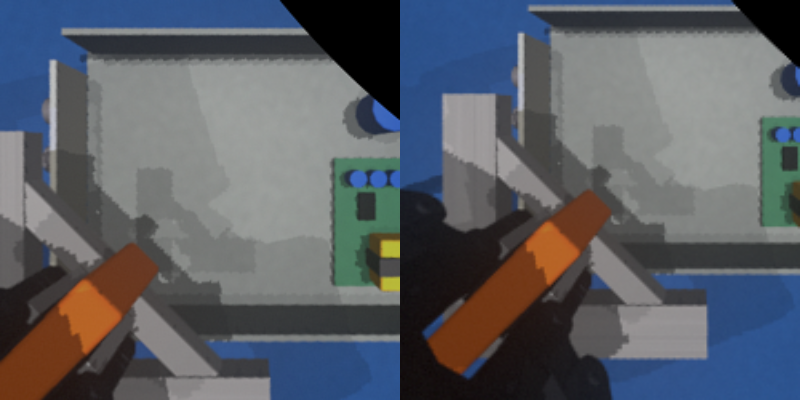

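The rectified view shows the panel left square, with its edge vertical at column ~52, and the square clear of the case. I return to the mat.

>>> step_arm(increments=[[0,0,0.018,-0.0206,-0.122,0,0],[0,0,0.018,-0.0206,-0.122,0,0],[0,0,0.018,-0.0206,-0.122,0,0],[0,0,0.018,-0.0206,-0.122,0,0],[0,0,0.018,-0.0206,-0.122,0,0],[0,0,0.018,-0.0206,-0.122,0,0],[0,0,0.018,-0.0206,-0.122,0,0],[0,0,0.018,-0.0206,-0.122,0,0],[0,0,0.018,-0.0206,-0.122,0,0],[0,0,0.018,-0.0206,-0.122,0,0],[0,0,0,0,0,0,0],[0,0,0,0,0,0,0],[0,0,0,0,0,0,0]])

```text
time_s: 19.1
eef_pos: [0.5243, -0.2426, 0.1625]
tcp_rot: [0.946, 0.325, -0.001, -0.002]
contact_force: [0.3, 0.5, -4.2]
width: 0.0152
finger_force: 60.1
```

>>> step_arm(increments=[[0,0,0,0.004,0,-0.1,0],[0,0,0,0.004,0,-0.1,0],[0,0,0,0,0,-0.1,0],[0,0,0,0,0,-0.05,0],[0,0,0,0,0,-0.02,0],[0,0,0,0,0,-0.015,0],[0,0,0,0,0,0,0],[0,0,0,0,0,0,0]])

```text
time_s: 19.9
eef_pos: [0.5293, -0.2447, 0.0509]
tcp_rot: [0.946, 0.325, 0.001, 0.001]
contact_force: [-0.2, -0.2, -4.3]
width: 0.0153
finger_force: 59.9
```

>>> step_arm(increments=[[0,0,0,0,0,-0.01,0],[0,0,0,0,0,-0.008,0],[0,0,0,0,0,-0.005,0],[0,0,0,0,0,0,0],[0,0,0,0,0,0,0]])

```text
time_s: 20.4
eef_pos: [0.528, -0.2441, 0.0424]
tcp_rot: [0.946, 0.324, -0.0, -0.0]
contact_force: [0.4, 0.2, -3.9]
width: 0.0152
finger_force: 60.1
```

>>> step_arm(increments=[[0,0,0,0,0,-0.003,0],[0,0,0,0,0,-0.003,0],[0,0,0,0,0,0,0],[0,0,0,0,0,0,0]])

```text
time_s: 20.8
eef_pos: [0.5281, -0.2441, 0.0407]
tcp_rot: [0.946, 0.325, -0.0, -0.0]
contact_force: [-0.3, -0.2, -4.2]
width: 0.0149
finger_force: 60.2
```

>>> step_arm(increments=[[0,0,0,0,0,-0.003,0],[0,0,0,0,0,0,0],[0,0,0,0,0,0,0]])

```text
time_s: 21.1
eef_pos: [0.5283, -0.2441, 0.0405]
tcp_rot: [0.946, 0.325, 0.0, 0.0]
contact_force: [-1.7, 1.6, 3.3]
width: 0.0152
finger_force: 61.1
```

It is down on the mat, so I release and go up.

>>> step_arm(increments=[[0,0,0,0,0,0,30],[0,0,0,0,0,0,30],[0,0,0,0,0,0,50],[0,0,0,0,0,0,50],[0,0,0,0,0,0,50],[0,0,0,0,0,0.03,50],[0,0,0,0,0,0.08,50],[0,0,0,0,0,0.13,50],[0,0,0,0,0,0.15,50],[0,0,0,0,0,0.15,50],[0,0,0,0,0,0.15,50],[0,0,0,0,0,0.15,50],[0,0,0,0,0,0,50],[0,0,0,0,0,0,50]])

```text
time_s: 22.5
eef_pos: [0.529, -0.2446, 0.2947]
tcp_rot: [0.946, 0.325, 0.002, 0.002]
contact_force: [0.4, 0.6, -1.2]
width: 0.0499
finger_force: 0.0
```

```bash
python3 st.py; python3 - <<'E'
from h import *
im=snap("wrist","w6"); o=ctrl.get_obs()
for q in("square","square_grip","mat"):
  for r in ctrl.look_for(q,"wrist")[:3]: print(q,round(r["score"],2),at("wrist",r["location"],{"square":.018,"square_grip":.05,"mat":.004}[q],o))
m=lambda a,b,n:np.linspace(a,b,n)/1e3
b=ortho(im[:,:,::-1].copy(),o,[.531,-.238],0,m(-100,100,200),m(100,-100,200),.018)
w=(b.min(2)>110); ys,xs=np.nonzero(w); print("white extents mm",xs.min()-100,xs.max()-100,100-ys.max(),100-ys.min())
hsv=cv2.cvtColor(b,cv2.COLOR_BGR2HSV); k=(hsv[...,0]>5)&(hsv[...,0]<22)&(hsv[...,1]>130)&(hsv[...,2]>80); ys,xs=np.nonzero(k); print("orange",xs.mean()-100,100-ys.mean())
E
```

```text
t 22.5 case TCP mm [  78.8916 -320.0202  294.7333] F [ 0.2504  0.6505 -1.2391] M [ 0.0118 -0.0006 -0.0106] sq yaw rel 0.0946849019222474 w 0.049874575674108954 [0.9459 0.3246 0.0016 0.002 ]
square 0.88 [ 0.31727425 -0.21665908  0.018     ]
square 0.75 [ 0.5208332  -0.25056239  0.018     ]
square 0.62 [ 0.35585859 -0.64114543  0.018     ]
square_grip 0.81 [ 0.52846555 -0.24194947  0.05      ]
square_grip 0.69 [ 0.36614568 -0.61039693  0.05      ]
square_grip 0.63 [ 0.33775205 -0.21742362  0.05      ]
mat 0.92 [ 0.5445583  -0.22378077  0.004     ]
white extents mm -59 59 -63 69
orange -11.809125475285171 -10.126235741444873
```

```bash
python3 -c "
from h import *
print(ctrl.finish_job())"
```

```text
the job is handed in; nothing more can be done
None
```

I pressed the square flush into the corner with about 7–8 N on each face and held it for over a second, which left the panel square. I then laid it back within about 3 mm of the mat's centre and handed the job in at about 23 s.

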